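Put the seasonings back on their own stands

TASK

The pepper mill, salt shaker, honey jar and spice jar have all been put back on the wrong wooden stands. Rearrange them so that the pepper mill stands on the plain round stand, the salt shaker on the square one, the honey jar on the six-sided one and the spice jar on the round one with the handle, each upright in the middle of the recess; the cork mat is free for parking things on the way. Knock nothing over, and leave the tin that stands among them where it is.

Things in the scene. Friction and masses are not known exactly. Their poses are not given: they have to be found in the camera images.
- pepper_mill: turned wooden pepper mill, the tallest of the four: 170 mm high, body 58 mm across up to 122 mm, above it a round head up to 50 mm across from 123 to 159 mm (grip it there, about 138 mm above its underside) and a small 12 mm knob on top. Loose, about 0.18 kg. Origin: centre of its underside, z up; round, so its yaw does not matter. It starts on the six-sided stand or the stand with the handle
- salt_shaker: small glass salt shaker with a domed grey metal cap, the smallest of the four: 44 mm across, 90 mm high, body up to 74 mm, cap 34 mm across at the top (grip about 55 mm above its underside). Loose, about 0.1 kg. Origin: centre of its underside, z up; round. It starts on the six-sided stand or the stand with the handle
- honey_jar: squat glass jar of honey with a dark label and a whitish lid: 56 mm (its x) by 62 mm (its y), 99 mm high, lid 57 mm across (grip about 70 mm above its underside). Loose, about 0.44 kg. Origin: centre of its underside, z up. It starts on the plain round or the square stand
- spice_jar: slim glass spice jar with a green lid: 46 mm across, 106 mm high (grip about 75 mm above its underside). Loose, about 0.11 kg. Origin: centre of its underside, z up; round. It starts on the plain round or the square stand
- stand_round: plain round stand of light wood, 96 mm across, recess 86 mm across, no handle. Fixed to the worktop; recess floor 6 mm above the worktop, rim 5 mm wide and 5 mm higher (11 mm above the worktop). Origin: centre of the recess, on the worktop, z up. The pepper mill belongs here
- stand_square: square stand of light wood, 96 by 96 mm, recess 86 by 86 mm. Fixed to the worktop; recess floor 6 mm above the worktop, rim 5 mm wide and 5 mm higher (11 mm above the worktop). Origin: centre of the recess, on the worktop, z up. The salt shaker belongs here
- stand_hex: six-sided stand of light wood, 96 mm across the flats, recess 86 mm across the flats. Fixed to the worktop; recess floor 6 mm above the worktop, rim 5 mm wide and 5 mm higher (11 mm above the worktop). Origin: centre of the recess, on the worktop, z up. The honey jar belongs here
- stand_paddle: round stand of light wood with a short flat handle, 96 mm across, recess 86 mm across; the handle, 26 mm wide and 9 mm high, reaches to 84 mm from the centre along its -x. Fixed to the worktop; recess floor 6 mm above the worktop, rim 5 mm wide and 5 mm higher (11 mm above the worktop). Origin: centre of the recess, on the worktop, z up. The spice jar belongs here
- mat: flat oblong cork mat, 90 mm (its x) by 120 mm (its y), 6 mm thick, fixed, empty at the start: the free spot. Stands, mat and tin form two rows of three in any order, centres at least 145 mm apart. Origin: centre of its underside, on the worktop, z up
- tin: bystander: round food tin, 75 mm across, 58 mm high, loose, 0.26 kg; stays where it is. Origin: centre of its underside, z up. Also about, fixed, not listed: a lime and a lemon (to 51 mm high) between the two rows of stands; tumbler, mug and timer (to 95 mm) beside the rows, over 100 mm from any stand's centre; tall jars along the back
Mind the look-alikes: they are no part of the job. Leave any orange or turquoise look-alike of the honey_jar alone.

How it is judged:
By the outcome, as a careful person would: the job done as asked, in the order asked, and still so for the second after the job is handed in, with the robot touching nothing.
It also fails if it takes over 128 s, if anything falls off the work surface, if the arm or the gripper's body presses on something with over 40 N, if the wrist force passes 120 N, or if a joint passes its speed limit or range.

ROBOT

A 6-joint arm with a two-finger parallel gripper is mounted at the origin on a cart in front of the work surface, level with it; the furniture and walls round the work are solid. World frame = base frame: x ahead of the robot, y to its left, z up, the work surface at z = 0. Lengths are in m, angles in rad, forces in N, time in s.
With the tool pointing down it reaches from about 0.4 to 0.825 m from the base axis. Payload 7 kg.
Tool frame: the origin (TCP) lies at the very end of the fingers, on their centre line; the grasp point (between the pads) lies arm.grip_point_offset behind it (arm.grip_point_offset is the distance from the TCP to the grasp point, in m); z points along the fingers, y is the line along which they close (so a half turn about z gives the same grasp; the last joint's range is limited). The gripper opens to 88 mm and grips with 3 to 60 N. Pads are 19 mm wide; open, the fingers measure 130 mm over their backs; the gripper's body (78 mm by 193 mm) begins 47 mm behind the grasp point.
Start: joints at [1.441, 0.359, 0.012, 0, -1.224, -0.288], TCP at [0.274, 0.617, 0.227] pointing down, gripper open.
Joint ranges: [-3.07, 3.07], [-1.43, 2.12], [-1.02, 1.25], [-3.03, 1.67], [-3.05, -0], [-3.03, 3.03]. Speed limits (rad/s): [2.39, 2.39, 3.01, 3.14, 3.14, 3.14].

INTERFACE

Orientations are given as [roll, pitch, yaw] about the fixed x, y, z axes, in that order (R = Rz(yaw) Ry(pitch) Rx(roll)).
In Python, from station import arm gives the robot as it stands.
- The arm moves only by the shell command python3 -m crank 'ROWS' [OPENING] [FORCE]. ROWS is JSON, a list of rows, each an object of numbers: "dx", "dy", "dz": the shift along the tool's x, y, z in cm; "wx", "wy", "wz": the turn, a rotation vector about the tool's x, y, z in degrees. A call has exactly 10 rows; each row is the pose to reach, as a shift and turn from the pose commanded when the call began, along the tool's axes at that moment; what a row does not reach only later rows make up. A row lasts 1/8 s, in which the tool goes at most 62.5 mm and 10.7 degrees, less where a joint would pass 70% of its speed; a pose out of reach is approached as far as the arm can. A call with a gripper value outside its range is refused whole. OPENING is the finger opening in cm, from 0 to 8.76, set as the call begins (- or left out, the last holds). The fingers move at their own pace and stop on an object; FORCE is the grip in N (left out, the last holds). Time passes only in rows, so rows that repeat a pose let the fingers close, or fill a call up. It gives the time, the measured TCP pose, the force, the opening and the grip force at its end, in the units of the state.
- arm.get_state(): the state, without advancing time (a new reading comes with each control period).
- arm.grab_frame(name): name is "side" or "top"; returns the picture (480x640x3 uint8, red, green, blue); there is no depth.
- arm.calibration(name): a dict with "fx", "fy", "cx", "cy" (pixels), "world_from_camera" (4x4, takes a point from camera to world coordinates). Camera axes: x right, y down, z forward; pixel columns grow to the right and rows downward; lengths in m; the calibration is good to about 2 mm. A picture is of the moment at which its call begins. calibration takes no time and is no camera call.
- arm.job_done(): hands the job in; it is judged then, once.
Trained networks look in the newest picture that a camera, given by its name, has taken for a name from the list of things; names that differ only in an ending like _2 or _b are one class to them, and where a whole thing is asked for, a point or a joint stands for the part that bears it (a point fixed in the world has none). Each returns a list of dicts, best first, with "confidence" (0 to 1); they miss things now and then, are a little off and sometimes report something else, mostly with a low value. They report only what shows in the picture. A call takes as long as a camera call. They do not tell look-alikes from the thing itself.
- arm.find_in(camera, query): "centre" ([x, y, z] in m, in world coordinates, good to about 4 mm: the middle of the surface that is visible of it).
- arm.masks_of(camera, query): "pixels" (480x640 bool, what is visible of it).
- arm.mark_of(camera, query): "centre" ([x, y, z] in m, in world coordinates, good to about 4 mm: a listed point, or the origin of a listed thing).
The state is a dict: "t": time; "q": joint angles; "qd": joint speeds; "joint_efforts": joint torques, N m; "eef_pos": TCP position; "ee_rot": TCP orientation; "force": force on the tool from outside, world axes, zero at the start; "moment": the same for the moment, N m; "width": finger opening in m; "gripper_force": force on a finger pad.
Only numpy, scipy, OpenCV 4.12 (cv2) and the standard library are available. Lean on these libraries where they do the work, as an engineer would, in place of code of your own. Each camera call takes 0.05 s, during which the arm holds its last target. There are 200 camera calls.

## Working session

There is one attempt and no reset: what is moved stays moved. The work goes in short steps, Python scripts to look and compute and a shell command to move; the robot and the scene stay as the last step left them, time stands still between calls to the robot, and variables do not carry over. Pictures are saved under pics/ and viewed, at most 14 in all, crops included, and the job is handed in when it is done.

```bash
mkdir -p pics; ls; python3 - <<'E'
from station import arm
import cv2,numpy as np
print(arm.grip_point_offset); s=arm.get_state(); print(s['t'],s['eef_pos'],s['ee_rot'],s['width'])
for c in ['top','side']:
    cv2.imwrite(f'pics/{c}0.png',arm.grab_frame(c)[:,:,::-1])
    print(c,np.round(arm.calibration(c)['world_from_camera'],3).tolist(),arm.calibration(c)['fx'])
for n in ['pepper_mill','salt_shaker','honey_jar','spice_jar','stand_round','stand_square','stand_hex','stand_paddle','mat','tin']:
    for c in ['top','side']:
        arm_r=arm.mark_of(c,n)
        print(n,c,[(np.round(r['centre'],3).tolist(),round(r['confidence'],2)) for r in arm_r])
E
```

```text
pics
0.0188
0.0 [0.27368364 0.61649632 0.22565323] [ 3.13998928e+00 -1.20842843e-04 -4.17891432e-01] 0.08749765506531065
top [[-0.131, -0.97, 0.203, 0.392], [-0.991, 0.128, -0.026, 0.066], [-0.001, -0.204, -0.979, 0.892], [0.0, 0.0, 0.0, 1.0]] 473.7397090001077
side [[0.878, -0.308, 0.367, 0.194], [-0.479, -0.56, 0.676, -0.613], [-0.003, -0.769, -0.639, 0.652], [0.0, 0.0, 0.0, 1.0]] 442.7499220543229
pepper_mill top [([0.648, -0.199, 0.005], 0.63)]
pepper_mill side [([0.453, 0.195, 0.006], 0.66), ([0.651, -0.193, 0.002], 0.63)]
salt_shaker top [([0.453, -0.021, 0.004], 0.81)]
salt_shaker side [([0.458, -0.016, 0.005], 0.68)]
honey_jar top [([0.457, 0.198, -0.0], 0.81), ([0.768, -0.156, -0.003], 0.78), ([0.385, 0.322, -0.001], 0.56)]
honey_jar side [([0.773, -0.16, -0.001], 0.82), ([0.452, 0.197, 0.004], 0.72), ([0.634, 0.194, -0.0], 0.7), ([0.388, 0.325, -0.002], 0.64), ([0.336, 0.059, -0.004], 0.63)]
spice_jar top [([0.636, 0.193, 0.009], 0.91)]
spice_jar side [([0.64, 0.194, 0.007], 0.69)]
stand_round top [([0.454, 0.189, 0.002], 0.66)]
stand_round side [([0.454, 0.188, -0.004], 0.76)]
stand_square top [([0.634, 0.192, -0.001], 0.74)]
stand_square side [([0.637, 0.194, 0.0], 0.97)]
stand_hex top [([0.648, -0.199, 0.001], 0.55)]
stand_hex side [([0.649, -0.201, -0.001], 0.63)]
stand_paddle top [([0.456, -0.013, -0.004], 0.94)]
stand_paddle side [([0.451, -0.01, 0.001], 0.63)]
mat top [([0.647, 0.02, -0.003], 0.74)]
mat side [([0.647, 0.016, -0.0], 0.95)]
tin top [([0.448, -0.184, -0.003], 0.7)]
tin side [([0.448, -0.183, 0.0], 0.68)]
```

View pics/top0.png

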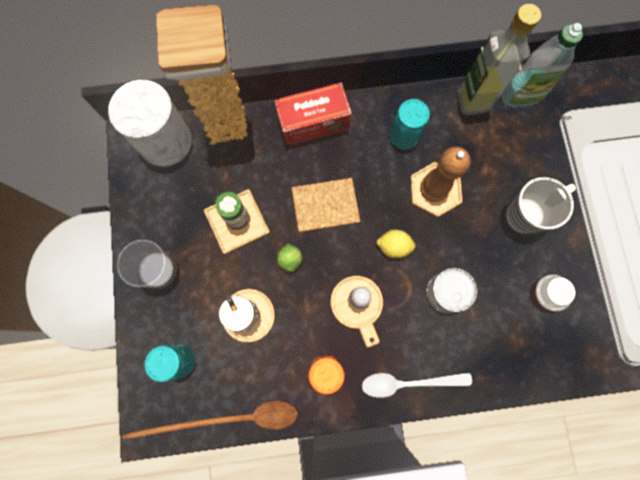

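View pics/side0.png

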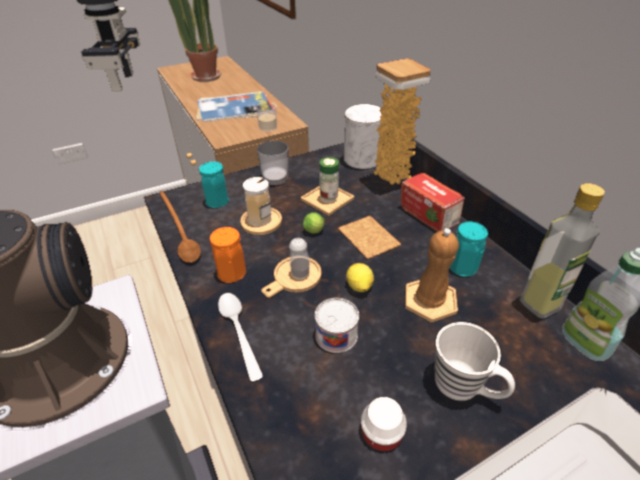

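```bash
cat > m.py <<'E'
from station import arm
import numpy as np
N=dict(pepper_mill=(.65,-.197),salt_shaker=(.455,-.018),honey_jar=(.455,.197),spice_jar=(.638,.193),stand_round=(.454,.189),stand_square=(.635,.193),stand_hex=(.648,-.2),stand_paddle=(.454,-.012),mat=(.647,.018))
def measure(names,k=2,near=None):
    P={n:[] for n in names}
    for _ in range(k):
        for c in ('top','side'):
            arm.grab_frame(c)
            for n in names:
                g=np.array((near or N)[n])
                for r in arm.mark_of(c,n):
                    if np.hypot(*(np.array(r['centre'][:2])-g))<.03: P[n].append(r['centre']);break
    for n,p in P.items(): print(n,np.round(np.mean(p,0),4) if p else None,np.round(p,3)[:,:2].tolist() if p else '')
E
python3 - <<'E'
from m import *
import cv2
measure(list(N))
t=cv2.imread('pics/top0.png');s=cv2.imread('pics/side0.png')
a=cv2.resize(t[270:350,200:290],(400,356),interpolation=2);b=cv2.resize(s[170:240,230:310],(400,350),interpolation=2)
cv2.imwrite('pics/honey.png',np.hstack([a[:350],b]))
print(arm.get_state()['t'])
E
```

```text
pepper_mill [ 0.6503 -0.196   0.0041] [[0.65, -0.199], [0.651, -0.196], [0.65, -0.196], [0.651, -0.193]]
salt_shaker [ 0.4558 -0.0175  0.0039] [[0.454, -0.02], [0.458, -0.015], [0.453, -0.018], [0.458, -0.016]]
honey_jar [0.4546 0.1958 0.003 ] [[0.454, 0.194], [0.457, 0.196], [0.453, 0.197]]
spice_jar [0.6381 0.1911 0.0077] [[0.636, 0.19], [0.639, 0.189], [0.637, 0.192], [0.64, 0.192]]
stand_round [ 0.4551  0.1888 -0.0028] [[0.455, 0.188], [0.453, 0.186], [0.458, 0.192]]
stand_square [ 0.6357  0.1944 -0.0018] [[0.634, 0.194], [0.634, 0.195], [0.638, 0.192], [0.636, 0.196]]
stand_hex [ 0.6482 -0.1995 -0.0027] [[0.648, -0.198], [0.65, -0.201], [0.644, -0.198], [0.651, -0.201]]
stand_paddle [ 0.4522 -0.0113 -0.0005] [[0.453, -0.01], [0.453, -0.011], [0.452, -0.011], [0.45, -0.013]]
mat [ 0.648   0.0186 -0.0018] [[0.648, 0.019], [0.649, 0.018], [0.647, 0.017], [0.649, 0.02]]
3.1
```

View pics/honey.png

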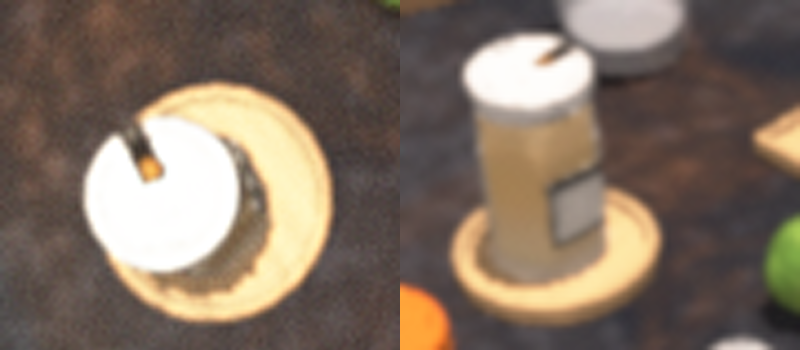

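```bash
python3 -m crank '[{"dx":3,"dy":1.4,"wz":-2},{"dx":8,"dy":3.8,"wz":-4},{"dx":13,"dy":6.2,"wz":-7},{"dx":19,"dy":9.1,"wz":-10},{"dx":25,"dy":12,"wz":-13},{"dx":31,"dy":14.8,"wz":-16},{"dx":37,"dy":17.7,"wz":-19},{"dx":43,"dy":20.5,"wz":-22},{"dx":48,"dy":22.9,"wz":-23.9},{"dx":50.5,"dy":24.1,"wz":-23.94}]' 8.7 15
```

```text
$[0]: bad value
```

```bash
python3 -m crank '[{"dx":3.0,"dy":1.4,"dz":0,"wx":0,"wy":0,"wz":-2},{"dx":8,"dy":3.8,"dz":0,"wx":0,"wy":0,"wz":-4},{"dx":13,"dy":6.2,"dz":0,"wx":0,"wy":0,"wz":-7},{"dx":19,"dy":9.1,"dz":0,"wx":0,"wy":0,"wz":-10},{"dx":25,"dy":12,"dz":0,"wx":0,"wy":0,"wz":-13},{"dx":31,"dy":14.8,"dz":0,"wx":0,"wy":0,"wz":-16},{"dx":37,"dy":17.7,"dz":0,"wx":0,"wy":0,"wz":-19},{"dx":43,"dy":20.5,"dz":0,"wx":0,"wy":0,"wz":-22},{"dx":48,"dy":22.9,"dz":0,"wx":0,"wy":0,"wz":-23.9},{"dx":50.5,"dy":24.1,"dz":0,"wx":0,"wy":0,"wz":-23.94}]' 8.7 15
```

```text
t: 4.35
eef_pos: [0.6391, 0.1893, 0.2265]
ee_rot: [3.141, -0.0, -0.001]
force: [0.6, 0.4, -0.2]
width: 0.0871
gripper_force: 0.0
```

```bash
python3 -m crank '[{"dx":0,"dy":0,"dz":2,"wx":0,"wy":0,"wz":0},{"dx":-0.1,"dy":-0.1,"dz":5,"wx":0,"wy":0,"wz":0},{"dx":-0.1,"dy":-0.1,"dz":8,"wx":0,"wy":0,"wz":0},{"dx":-0.1,"dy":-0.1,"dz":11,"wx":0,"wy":0,"wz":0},{"dx":-0.1,"dy":-0.1,"dz":13.5,"wx":0,"wy":0,"wz":0},{"dx":-0.1,"dy":-0.1,"dz":15,"wx":0,"wy":0,"wz":0},{"dx":-0.1,"dy":-0.1,"dz":16,"wx":0,"wy":0,"wz":0},{"dx":-0.1,"dy":-0.1,"dz":16.4,"wx":0,"wy":0,"wz":0},{"dx":-0.1,"dy":-0.1,"dz":16.4,"wx":0,"wy":0,"wz":0},{"dx":-0.1,"dy":-0.1,"dz":16.4,"wx":0,"wy":0,"wz":0}]'
python3 -m crank '[{"dx":0,"dy":0,"dz":0,"wx":0,"wy":0,"wz":0},{"dx":0,"dy":0,"dz":0,"wx":0,"wy":0,"wz":0},{"dx":0,"dy":0,"dz":0,"wx":0,"wy":0,"wz":0},{"dx":0,"dy":0,"dz":0,"wx":0,"wy":0,"wz":0},{"dx":0,"dy":0,"dz":0,"wx":0,"wy":0,"wz":0},{"dx":0,"dy":0,"dz":0,"wx":0,"wy":0,"wz":0},{"dx":0,"dy":0,"dz":0,"wx":0,"wy":0,"wz":0},{"dx":0,"dy":0,"dz":0,"wx":0,"wy":0,"wz":0},{"dx":0,"dy":0,"dz":0,"wx":0,"wy":0,"wz":0},{"dx":0,"dy":0,"dz":0,"wx":0,"wy":0,"wz":0}]' 2 15
```

```text
t: 5.6
eef_pos: [0.6371, 0.193, 0.0634]
ee_rot: [-3.141, -0.001, 0.0]
force: [-0.1, -0.7, -0.9]
width: 0.0871
gripper_force: 0.0
t: 6.85
eef_pos: [0.6367, 0.1927, 0.0626]
ee_rot: [3.142, 0.0, 0.0]
force: [-0.2, -0.1, -0.2]
width: 0.046
gripper_force: 14.9
```

```bash
python3 -m crank '[{"dx":0,"dy":0,"dz":-1.5,"wx":0,"wy":0,"wz":0},{"dx":0,"dy":0,"dz":-4,"wx":0,"wy":0,"wz":0},{"dx":0,"dy":0.5,"dz":-7,"wx":0,"wy":0,"wz":0},{"dx":0.2,"dy":2.5,"dz":-8,"wx":0,"wy":0,"wz":0},{"dx":0.4,"dy":6,"dz":-8,"wx":0,"wy":0,"wz":0},{"dx":0.7,"dy":10,"dz":-8,"wx":0,"wy":0,"wz":0},{"dx":0.9,"dy":14,"dz":-8,"wx":0,"wy":0,"wz":0},{"dx":1.1,"dy":16.5,"dz":-8,"wx":0,"wy":0,"wz":0},{"dx":1.1,"dy":17.4,"dz":-7,"wx":0,"wy":0,"wz":0},{"dx":1.1,"dy":17.4,"dz":-5.5,"wx":0,"wy":0,"wz":0}]'
python3 -m crank '[{"dx":0,"dy":0,"dz":1.5,"wx":0,"wy":0,"wz":0},{"dx":0,"dy":0,"dz":3,"wx":0,"wy":0,"wz":0},{"dx":0,"dy":0,"dz":4.2,"wx":0,"wy":0,"wz":0},{"dx":0,"dy":0,"dz":5,"wx":0,"wy":0,"wz":0},{"dx":0,"dy":0,"dz":5.3,"wx":0,"wy":0,"wz":0},{"dx":0,"dy":0,"dz":5.4,"wx":0,"wy":0,"wz":0},{"dx":0,"dy":0,"dz":5.4,"wx":0,"wy":0,"wz":0},{"dx":0,"dy":0,"dz":5.4,"wx":0,"wy":0,"wz":0},{"dx":0,"dy":0,"dz":5.4,"wx":0,"wy":0,"wz":0},{"dx":0,"dy":0,"dz":5.4,"wx":0,"wy":0,"wz":0}]'
```

```text
t: 8.1
eef_pos: [0.6475, 0.018, 0.1169]
ee_rot: [-3.141, -0.0, -0.001]
force: [-0.2, 0.9, -1.4]
width: 0.0458
gripper_force: 14.9
t: 9.35
eef_pos: [0.6477, 0.0187, 0.0637]
ee_rot: [-3.142, -0.0, 0.0]
force: [0.1, -0.6, -0.8]
width: 0.0458
gripper_force: 14.9
```

```bash
python3 -m crank '[{"dx":0,"dy":0,"dz":0,"wx":0,"wy":0,"wz":0},{"dx":0,"dy":0,"dz":0,"wx":0,"wy":0,"wz":0},{"dx":0,"dy":0,"dz":0,"wx":0,"wy":0,"wz":0},{"dx":0,"dy":0,"dz":0,"wx":0,"wy":0,"wz":0},{"dx":0,"dy":0,"dz":-0.5,"wx":0,"wy":0,"wz":0},{"dx":0,"dy":0,"dz":-2,"wx":0,"wy":0,"wz":0},{"dx":0,"dy":0,"dz":-4.5,"wx":0,"wy":0,"wz":0},{"dx":0,"dy":0,"dz":-7,"wx":0,"wy":0,"wz":0},{"dx":0,"dy":0,"dz":-9,"wx":0,"wy":0,"wz":0},{"dx":0,"dy":0,"dz":-10,"wx":0,"wy":0,"wz":0}]' 8.7
python3 -m crank '[{"dx":-2,"dy":0.4,"dz":0,"wx":0,"wy":0,"wz":0},{"dx":-5,"dy":1,"dz":0,"wx":0,"wy":0,"wz":0},{"dx":-9,"dy":1.8,"dz":0,"wx":0,"wy":0,"wz":0},{"dx":-13,"dy":2.5,"dz":0,"wx":0,"wy":0,"wz":0},{"dx":-17,"dy":3.3,"dz":0,"wx":0,"wy":0,"wz":0},{"dx":-19,"dy":3.6,"dz":0,"wx":0,"wy":0,"wz":0},{"dx":-19.2,"dy":3.6,"dz":1,"wx":0,"wy":0,"wz":0},{"dx":-19.2,"dy":3.6,"dz":3,"wx":0,"wy":0,"wz":0},{"dx":-19.2,"dy":3.6,"dz":4.5,"wx":0,"wy":0,"wz":0},{"dx":-19.2,"dy":3.6,"dz":5,"wx":0,"wy":0,"wz":0}]'
python3 - <<'E'
from m import *
import cv2
for c in ('top','side'): cv2.imwrite(f'pics/{c}1.png',arm.grab_frame(c)[:,:,::-1])
for c in ('top','side'):
  for n in ('spice_jar','salt_shaker'): print(c,n,[(np.round(r['centre'],3).tolist(),round(r['confidence'],2)) for r in arm.mark_of(c,n)])
E
```

```text
t: 10.6
eef_pos: [0.6484, 0.0189, 0.166]
ee_rot: [-3.141, -0.003, 0.0]
force: [-0.2, -0.2, 1.0]
width: 0.0871
gripper_force: 0.0
t: 11.85
eef_pos: [0.4556, -0.0173, 0.1124]
ee_rot: [3.141, 0.002, -0.0]
force: [0.1, 0.2, 0.7]
width: 0.0873
gripper_force: 0.0
top spice_jar [([0.647, 0.02, 0.007], 0.93), ([0.446, -0.182, -0.0], 0.26)]
top salt_shaker []
side spice_jar [([0.652, 0.02, 0.009], 0.69)]
side salt_shaker [([0.457, -0.018, 0.003], 0.74)]
```

View pics/side1.png

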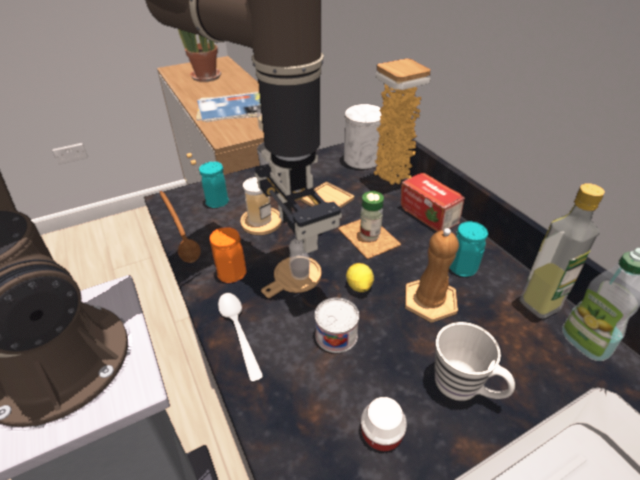

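```bash
python3 -m crank '[{"dx":0,"dy":0,"dz":1.5,"wx":0,"wy":0,"wz":0},{"dx":0,"dy":0,"dz":3.5,"wx":0,"wy":0,"wz":0},{"dx":0,"dy":0,"dz":5.5,"wx":0,"wy":0,"wz":0},{"dx":0,"dy":0,"dz":6.7,"wx":0,"wy":0,"wz":0},{"dx":0,"dy":0,"dz":7.1,"wx":0,"wy":0,"wz":0},{"dx":0,"dy":0,"dz":7.1,"wx":0,"wy":0,"wz":0},{"dx":0,"dy":0,"dz":7.1,"wx":0,"wy":0,"wz":0},{"dx":0,"dy":0,"dz":7.1,"wx":0,"wy":0,"wz":0},{"dx":0,"dy":0,"dz":7.1,"wx":0,"wy":0,"wz":0},{"dx":0,"dy":0,"dz":7.1,"wx":0,"wy":0,"wz":0}]'
python3 -m crank '[{"dx":0,"dy":0,"dz":0,"wx":0,"wy":0,"wz":0},{"dx":0,"dy":0,"dz":0,"wx":0,"wy":0,"wz":0},{"dx":0,"dy":0,"dz":0,"wx":0,"wy":0,"wz":0},{"dx":0,"dy":0,"dz":0,"wx":0,"wy":0,"wz":0},{"dx":0,"dy":0,"dz":0,"wx":0,"wy":0,"wz":0},{"dx":0,"dy":0,"dz":0,"wx":0,"wy":0,"wz":0},{"dx":0,"dy":0,"dz":0,"wx":0,"wy":0,"wz":0},{"dx":0,"dy":0,"dz":0,"wx":0,"wy":0,"wz":0},{"dx":0,"dy":0,"dz":0,"wx":0,"wy":0,"wz":0},{"dx":0,"dy":0,"dz":0,"wx":0,"wy":0,"wz":0}]' 2 15
```

```text
t: 13.4
eef_pos: [0.4558, -0.0172, 0.0427]
ee_rot: [-3.141, -0.0, 0.0]
force: [-0.0, -0.3, -0.3]
width: 0.0873
gripper_force: 0.0
t: 14.65
eef_pos: [0.4557, -0.0173, 0.0426]
ee_rot: [-3.142, 0.0, -0.0]
force: [0.2, 0.7, -0.6]
width: 0.0391
gripper_force: 14.8
```

```bash
python3 -m crank '[{"dx":0,"dy":0,"dz":-1,"wx":0,"wy":0,"wz":0},{"dx":0,"dy":0,"dz":-3,"wx":0,"wy":0,"wz":0},{"dx":0,"dy":0,"dz":-6,"wx":0,"wy":0,"wz":0},{"dx":0.8,"dy":-1,"dz":-9,"wx":0,"wy":0,"wz":0},{"dx":2.6,"dy":-3,"dz":-10,"wx":0,"wy":0,"wz":0},{"dx":5.1,"dy":-6,"dz":-10,"wx":0,"wy":0,"wz":0},{"dx":7.7,"dy":-9,"dz":-10,"wx":0,"wy":0,"wz":0},{"dx":10.2,"dy":-12,"dz":-10,"wx":0,"wy":0,"wz":0},{"dx":12.4,"dy":-14.5,"dz":-10,"wx":0,"wy":0,"wz":0},{"dx":13.7,"dy":-16,"dz":-10,"wx":0,"wy":0,"wz":0}]'
python3 - <<'E'
from m import *
import cv2
f={c:arm.grab_frame(c)[:,:,::-1] for c in ('top','side')}
cv2.imwrite('pics/b2.png',np.hstack([cv2.resize(f['side'][100:300,200:400],(400,400)),cv2.resize(f['top'][150:350,200:400],(400,400))]))
E
```

```text
t: 15.9
eef_pos: [0.5934, 0.1438, 0.1429]
ee_rot: [-3.142, -0.0, 0.001]
force: [-0.6, 0.1, -0.9]
width: 0.0392
gripper_force: 14.8
```

View pics/b2.png

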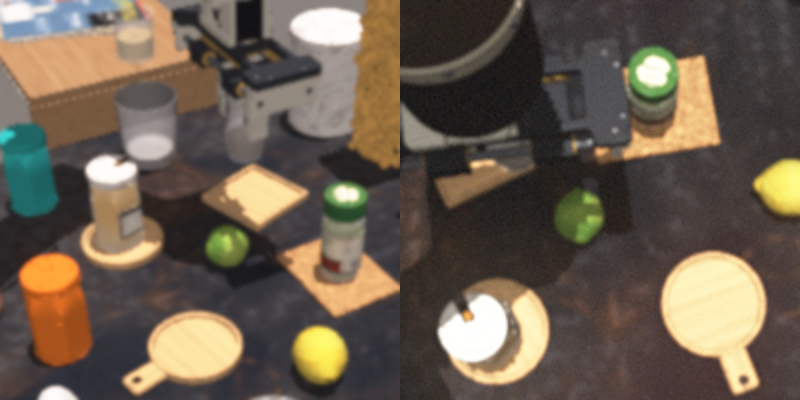

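```bash
python3 -m crank '[{"dx":1.7,"dy":-2,"dz":0,"wx":0,"wy":0,"wz":0},{"dx":3.4,"dy":-4,"dz":0,"wx":0,"wy":0,"wz":0},{"dx":4.2,"dy":-5,"dz":0.5,"wx":0,"wy":0,"wz":0},{"dx":4.2,"dy":-5,"dz":2.5,"wx":0,"wy":0,"wz":0},{"dx":4.2,"dy":-5,"dz":5,"wx":0,"wy":0,"wz":0},{"dx":4.2,"dy":-5,"dz":7.5,"wx":0,"wy":0,"wz":0},{"dx":4.2,"dy":-5,"dz":9,"wx":0,"wy":0,"wz":0},{"dx":4.2,"dy":-5,"dz":9.7,"wx":0,"wy":0,"wz":0},{"dx":4.2,"dy":-5,"dz":9.9,"wx":0,"wy":0,"wz":0},{"dx":4.2,"dy":-5,"dz":9.9,"wx":0,"wy":0,"wz":0}]'
python3 -m crank '[{"dx":0,"dy":0,"dz":0,"wx":0,"wy":0,"wz":0},{"dx":0,"dy":0,"dz":0,"wx":0,"wy":0,"wz":0},{"dx":0,"dy":0,"dz":0,"wx":0,"wy":0,"wz":0},{"dx":0,"dy":0,"dz":0,"wx":0,"wy":0,"wz":0},{"dx":0,"dy":0,"dz":-0.5,"wx":0,"wy":0,"wz":0},{"dx":0,"dy":0,"dz":-2,"wx":0,"wy":0,"wz":0},{"dx":0,"dy":0,"dz":-5,"wx":0,"wy":0,"wz":0},{"dx":0,"dy":0,"dz":-8.5,"wx":0,"wy":0,"wz":0},{"dx":0,"dy":0,"dz":-11,"wx":0,"wy":0,"wz":0},{"dx":0,"dy":0,"dz":-12,"wx":0,"wy":0,"wz":0}]' 8.7
python3 - <<'E'
from m import *
import cv2
measure(['stand_paddle','salt_shaker','spice_jar'],1,dict(stand_paddle=(.454,-.012),salt_shaker=(.636,.194),spice_jar=(.648,.019)))
f=arm.grab_frame('top')
r=arm.masks_of('top','stand_paddle')[0]; K=arm.calibration('top');T=K['world_from_camera']
m=r['pixels'].astype(np.uint8)
# remove the handle by opening
o=cv2.morphologyEx(m,cv2.MORPH_OPEN,cv2.getStructuringElement(cv2.MORPH_ELLIPSE,(27,27)))
v,u=np.nonzero(o); 
d=np.c_[(u-K['cx'])/K['fx'],(v-K['cy'])/K['fy'],np.ones(len(u))]@T[:3,:3].T
p=T[:3,3]+d*((.011-T[2,3])/d[:,2])[:,None]
print('paddle mask centre',p.mean(0),p.max(0)-p.min(0))
E
```

```text
t: 17.25
eef_pos: [0.635, 0.1929, 0.0442]
ee_rot: [-3.141, -0.001, 0.0]
force: [-0.3, -0.4, -1.2]
width: 0.0387
gripper_force: 14.8
t: 18.5
eef_pos: [0.6355, 0.1932, 0.1665]
ee_rot: [-3.14, -0.003, 0.0]
force: [-0.6, 0.6, -1.1]
width: 0.0871
gripper_force: 0.0
stand_paddle [ 4.508e-01 -1.120e-02  2.000e-04] [[0.448, -0.009], [0.454, -0.013]]
salt_shaker [0.6347 0.1911 0.0062] [[0.633, 0.19], [0.637, 0.192]]
spice_jar [0.6511 0.0188 0.0041] [[0.651, 0.019]]
paddle mask centre [ 0.45078129 -0.01429307  0.011     ] [9.66290382e-02 9.49324450e-02 2.22044605e-16]
```

```bash
python3 -m crank '[{"dx":0.1,"dy":1,"dz":0,"wx":0,"wy":0,"wz":0},{"dx":0.3,"dy":4,"dz":0,"wx":0,"wy":0,"wz":0},{"dx":0.6,"dy":8,"dz":0,"wx":0,"wy":0,"wz":0},{"dx":0.9,"dy":12,"dz":0,"wx":0,"wy":0,"wz":0},{"dx":1.2,"dy":15.5,"dz":0,"wx":0,"wy":0,"wz":0},{"dx":1.35,"dy":17.2,"dz":0,"wx":0,"wy":0,"wz":0},{"dx":1.35,"dy":17.4,"dz":0,"wx":0,"wy":0,"wz":0},{"dx":1.35,"dy":17.4,"dz":1,"wx":0,"wy":0,"wz":0},{"dx":1.35,"dy":17.4,"dz":3,"wx":0,"wy":0,"wz":0},{"dx":1.35,"dy":17.4,"dz":5.5,"wx":0,"wy":0,"wz":0}]'
python3 -m crank '[{"dx":0,"dy":0,"dz":2,"wx":0,"wy":0,"wz":0},{"dx":0,"dy":0,"dz":3.5,"wx":0,"wy":0,"wz":0},{"dx":0,"dy":0,"dz":4.5,"wx":0,"wy":0,"wz":0},{"dx":0,"dy":0,"dz":4.8,"wx":0,"wy":0,"wz":0},{"dx":0,"dy":0,"dz":4.8,"wx":0,"wy":0,"wz":0},{"dx":0,"dy":0,"dz":4.8,"wx":0,"wy":0,"wz":0},{"dx":0,"dy":0,"dz":4.8,"wx":0,"wy":0,"wz":0},{"dx":0,"dy":0,"dz":4.8,"wx":0,"wy":0,"wz":0},{"dx":0,"dy":0,"dz":4.8,"wx":0,"wy":0,"wz":0},{"dx":0,"dy":0,"dz":4.8,"wx":0,"wy":0,"wz":0}]'
python3 -m crank '[{"dx":0,"dy":0,"dz":0,"wx":0,"wy":0,"wz":0},{"dx":0,"dy":0,"dz":0,"wx":0,"wy":0,"wz":0},{"dx":0,"dy":0,"dz":0,"wx":0,"wy":0,"wz":0},{"dx":0,"dy":0,"dz":0,"wx":0,"wy":0,"wz":0},{"dx":0,"dy":0,"dz":0,"wx":0,"wy":0,"wz":0},{"dx":0,"dy":0,"dz":0,"wx":0,"wy":0,"wz":0},{"dx":0,"dy":0,"dz":0,"wx":0,"wy":0,"wz":0},{"dx":0,"dy":0,"dz":0,"wx":0,"wy":0,"wz":0},{"dx":0,"dy":0,"dz":0,"wx":0,"wy":0,"wz":0},{"dx":0,"dy":0,"dz":0,"wx":0,"wy":0,"wz":0}]' 2 15
```

```text
t: 20.25
eef_pos: [0.6483, 0.02, 0.1077]
ee_rot: [-3.141, -0.001, 0.001]
force: [0.9, 0.5, -0.9]
width: 0.0871
gripper_force: 0.0
t: 21.5
eef_pos: [0.6482, 0.0187, 0.0606]
ee_rot: [3.142, -0.0, 0.0]
force: [-0.0, -0.1, 1.0]
width: 0.0869
gripper_force: 0.0
t: 22.75
eef_pos: [0.6482, 0.0187, 0.0605]
ee_rot: [3.142, 0.0, 0.0]
force: [0.4, -0.1, -0.3]
width: 0.0454
gripper_force: 15.0
```

```bash
python3 -m crank '[{"dx":0,"dy":0,"dz":-1.5,"wx":0,"wy":0,"wz":0},{"dx":0,"dy":0,"dz":-4,"wx":0,"wy":0,"wz":0},{"dx":0,"dy":0,"dz":-7,"wx":0,"wy":0,"wz":0},{"dx":-2,"dy":0.3,"dz":-8,"wx":0,"wy":0,"wz":0},{"dx":-5.5,"dy":0.9,"dz":-8,"wx":0,"wy":0,"wz":0},{"dx":-9.5,"dy":1.5,"dz":-8,"wx":0,"wy":0,"wz":0},{"dx":-13.5,"dy":2.1,"dz":-8,"wx":0,"wy":0,"wz":0},{"dx":-17,"dy":2.7,"dz":-8,"wx":0,"wy":0,"wz":0},{"dx":-19.2,"dy":3.1,"dz":-8,"wx":0,"wy":0,"wz":0},{"dx":-19.75,"dy":3.1,"dz":-7.5,"wx":0,"wy":0,"wz":0}]'
python3 -m crank '[{"dx":0,"dy":0,"dz":1,"wx":0,"wy":0,"wz":0},{"dx":0,"dy":0,"dz":3,"wx":0,"wy":0,"wz":0},{"dx":0,"dy":0,"dz":5,"wx":0,"wy":0,"wz":0},{"dx":0,"dy":0,"dz":6.6,"wx":0,"wy":0,"wz":0},{"dx":0,"dy":0,"dz":7.3,"wx":0,"wy":0,"wz":0},{"dx":0,"dy":0,"dz":7.4,"wx":0,"wy":0,"wz":0},{"dx":0,"dy":0,"dz":7.4,"wx":0,"wy":0,"wz":0},{"dx":0,"dy":0,"dz":7.4,"wx":0,"wy":0,"wz":0},{"dx":0,"dy":0,"dz":7.4,"wx":0,"wy":0,"wz":0},{"dx":0,"dy":0,"dz":7.4,"wx":0,"wy":0,"wz":0}]'
python3 -m crank '[{"dx":0,"dy":0,"dz":0,"wx":0,"wy":0,"wz":0},{"dx":0,"dy":0,"dz":0,"wx":0,"wy":0,"wz":0},{"dx":0,"dy":0,"dz":0,"wx":0,"wy":0,"wz":0},{"dx":0,"dy":0,"dz":0,"wx":0,"wy":0,"wz":0},{"dx":0,"dy":0,"dz":-0.5,"wx":0,"wy":0,"wz":0},{"dx":0,"dy":0,"dz":-2,"wx":0,"wy":0,"wz":0},{"dx":0,"dy":0,"dz":-4.5,"wx":0,"wy":0,"wz":0},{"dx":0,"dy":0,"dz":-7,"wx":0,"wy":0,"wz":0},{"dx":0,"dy":0,"dz":-9,"wx":0,"wy":0,"wz":0},{"dx":0,"dy":0,"dz":-10,"wx":0,"wy":0,"wz":0}]' 8.7
```

```text
t: 24.0
eef_pos: [0.4503, -0.0123, 0.1369]
ee_rot: [-3.141, -0.003, 0.0]
force: [0.5, -0.0, -2.1]
width: 0.0454
gripper_force: 15.0
t: 25.25
eef_pos: [0.4508, -0.0122, 0.0618]
ee_rot: [-3.141, -0.001, 0.0]
force: [-0.4, -0.3, -1.3]
width: 0.0458
gripper_force: 15.0
t: 26.5
eef_pos: [0.4511, -0.0121, 0.1629]
ee_rot: [-3.141, -0.002, 0.0]
force: [0.2, -0.5, 0.7]
width: 0.0869
gripper_force: 0.0
```

```bash
python3 -m crank '[{"dx":0,"dy":-1,"dz":0,"wx":0,"wy":0,"wz":0},{"dx":0,"dy":-4,"dz":0,"wx":0,"wy":0,"wz":0},{"dx":0.1,"dy":-8,"dz":0,"wx":0,"wy":0,"wz":0},{"dx":0.2,"dy":-12,"dz":0,"wx":0,"wy":0,"wz":0},{"dx":0.3,"dy":-16,"dz":0,"wx":0,"wy":0,"wz":0},{"dx":0.3,"dy":-19,"dz":0,"wx":0,"wy":0,"wz":0},{"dx":0.3,"dy":-20.5,"dz":0,"wx":0,"wy":0,"wz":0},{"dx":0.3,"dy":-20.8,"dz":0,"wx":0,"wy":0,"wz":0},{"dx":0.3,"dy":-20.8,"dz":1.5,"wx":0,"wy":0,"wz":0},{"dx":0.3,"dy":-20.8,"dz":3.5,"wx":0,"wy":0,"wz":0}]'
python3 -m crank '[{"dx":0,"dy":0,"dz":1,"wx":0,"wy":0,"wz":0},{"dx":0,"dy":0,"dz":2.5,"wx":0,"wy":0,"wz":0},{"dx":0,"dy":0,"dz":4,"wx":0,"wy":0,"wz":0},{"dx":0,"dy":0,"dz":5.5,"wx":0,"wy":0,"wz":0},{"dx":0,"dy":0,"dz":6.5,"wx":0,"wy":0,"wz":0},{"dx":0,"dy":0,"dz":7,"wx":0,"wy":0,"wz":0},{"dx":0,"dy":0,"dz":7,"wx":0,"wy":0,"wz":0},{"dx":0,"dy":0,"dz":7,"wx":0,"wy":0,"wz":0},{"dx":0,"dy":0,"dz":7,"wx":0,"wy":0,"wz":0},{"dx":0,"dy":0,"dz":7,"wx":0,"wy":0,"wz":0}]'
python3 -m crank '[{"dx":0,"dy":0,"dz":0,"wx":0,"wy":0,"wz":0},{"dx":0,"dy":0,"dz":0,"wx":0,"wy":0,"wz":0},{"dx":0,"dy":0,"dz":0,"wx":0,"wy":0,"wz":0},{"dx":0,"dy":0,"dz":0,"wx":0,"wy":0,"wz":0},{"dx":0,"dy":0,"dz":0,"wx":0,"wy":0,"wz":0},{"dx":0,"dy":0,"dz":0,"wx":0,"wy":0,"wz":0},{"dx":0,"dy":0,"dz":0,"wx":0,"wy":0,"wz":0},{"dx":0,"dy":0,"dz":0,"wx":0,"wy":0,"wz":0},{"dx":0,"dy":0,"dz":0,"wx":0,"wy":0,"wz":0},{"dx":0,"dy":0,"dz":0,"wx":0,"wy":0,"wz":0}]' 3 30
```

```text
t: 27.75
eef_pos: [0.4535, 0.1948, 0.1256]
ee_rot: [-3.141, -0.0, -0.001]
force: [0.2, 0.5, 0.1]
width: 0.087
gripper_force: 0.0
t: 29.0
eef_pos: [0.4538, 0.1959, 0.0569]
ee_rot: [-3.141, -0.0, 0.0]
force: [0.3, 0.3, 0.8]
width: 0.0868
gripper_force: 0.0
t: 30.25
eef_pos: [0.4535, 0.1956, 0.0565]
ee_rot: [3.141, 0.0, 0.0]
force: [-0.4, -2.4, 2.5]
width: 0.0577
gripper_force: 30.0
```

```bash
python3 -m crank '[{"dx":0,"dy":0,"dz":-1,"wx":0,"wy":0,"wz":0},{"dx":0,"dy":0,"dz":-3.5,"wx":0,"wy":0,"wz":0},{"dx":0,"dy":0,"dz":-6.5,"wx":0,"wy":0,"wz":0},{"dx":1,"dy":0.9,"dz":-8.5,"wx":0,"wy":0,"wz":0},{"dx":3,"dy":2.7,"dz":-9,"wx":0,"wy":0,"wz":0},{"dx":6,"dy":5.5,"dz":-9,"wx":0,"wy":0,"wz":0},{"dx":9,"dy":8.2,"dz":-9,"wx":0,"wy":0,"wz":0},{"dx":12,"dy":10.9,"dz":-9,"wx":0,"wy":0,"wz":0},{"dx":15,"dy":13.7,"dz":-9,"wx":0,"wy":0,"wz":0},{"dx":17,"dy":15.5,"dz":-9,"wx":0,"wy":0,"wz":0}]'
python3 -m crank '[{"dx":1.8,"dy":1.6,"dz":0,"wx":0,"wy":0,"wz":0},{"dx":2.4,"dy":2.2,"dz":0,"wx":0,"wy":0,"wz":0},{"dx":2.4,"dy":2.2,"dz":1.5,"wx":0,"wy":0,"wz":0},{"dx":2.4,"dy":2.2,"dz":3.5,"wx":0,"wy":0,"wz":0},{"dx":2.4,"dy":2.2,"dz":5.5,"wx":0,"wy":0,"wz":0},{"dx":2.4,"dy":2.2,"dz":7.5,"wx":0,"wy":0,"wz":0},{"dx":2.4,"dy":2.2,"dz":8.5,"wx":0,"wy":0,"wz":0},{"dx":2.4,"dy":2.2,"dz":8.9,"wx":0,"wy":0,"wz":0},{"dx":2.4,"dy":2.2,"dz":8.9,"wx":0,"wy":0,"wz":0},{"dx":2.4,"dy":2.2,"dz":8.9,"wx":0,"wy":0,"wz":0}]'
python3 -m crank '[{"dx":0,"dy":0,"dz":0,"wx":0,"wy":0,"wz":0},{"dx":0,"dy":0,"dz":0,"wx":0,"wy":0,"wz":0},{"dx":0,"dy":0,"dz":0,"wx":0,"wy":0,"wz":0},{"dx":0,"dy":0,"dz":0,"wx":0,"wy":0,"wz":0},{"dx":0,"dy":0,"dz":-0.5,"wx":0,"wy":0,"wz":0},{"dx":0,"dy":0,"dz":-3,"wx":0,"wy":0,"wz":0},{"dx":0,"dy":0,"dz":-6.5,"wx":0,"wy":0,"wz":0},{"dx":0,"dy":0,"dz":-10.5,"wx":0,"wy":0,"wz":0},{"dx":0,"dy":0,"dz":-14,"wx":0,"wy":0,"wz":0},{"dx":0,"dy":0,"dz":-15.5,"wx":0,"wy":0,"wz":0}]' 8.7
python3 - <<'E'
from m import *
import cv2
measure(['stand_round','honey_jar','spice_jar','salt_shaker'],2,dict(stand_round=(.454,.189),honey_jar=(.648,.019),spice_jar=(.451,-.012),salt_shaker=(.636,.194)))
measure(['pepper_mill'],1)
f=arm.grab_frame('top');cv2.imwrite('pics/top3.png',f[:,:,::-1])
K=arm.calibration('top');T=K['world_from_camera']
m=arm.masks_of('top','stand_round')[0]['pixels']
v,u=np.nonzero(m)
d=np.c_[(u-K['cx'])/K['fx'],(v-K['cy'])/K['fy'],np.ones(len(u))]@T[:3,:3].T
p=T[:3,3]+d*((.011-T[2,3])/d[:,2])[:,None]
print('round mask',p.mean(0),(p.max(0)+p.min(0))/2,p.max(0)-p.min(0))
E
```

```text
t: 31.5
eef_pos: [0.6248, 0.0397, 0.1464]
ee_rot: [-3.141, 0.0, -0.001]
force: [-0.9, 0.3, -2.7]
width: 0.0579
gripper_force: 30.0
t: 32.75
eef_pos: [0.6481, 0.0189, 0.0583]
ee_rot: [-3.141, -0.001, 0.0]
force: [1.0, -0.2, -4.2]
width: 0.0576
gripper_force: 30.0
t: 34.0
eef_pos: [0.6486, 0.0189, 0.2154]
ee_rot: [-3.141, -0.004, 0.0]
force: [-0.3, 0.6, 0.6]
width: 0.0871
gripper_force: 0.0
stand_round [ 0.4545  0.1878 -0.0016] [[0.457, 0.189], [0.452, 0.184], [0.455, 0.19], [0.454, 0.188]]
honey_jar [0.6498 0.0173 0.0033] [[0.653, 0.017], [0.646, 0.017], [0.65, 0.018]]
spice_jar [ 0.4529 -0.0114  0.0068] [[0.452, -0.012], [0.456, -0.01], [0.449, -0.012], [0.455, -0.011]]
salt_shaker [0.6356 0.1926 0.003 ] [[0.633, 0.191], [0.639, 0.194], [0.633, 0.192], [0.637, 0.194]]
pepper_mill [ 0.648  -0.1976  0.0057] [[0.648, -0.199], [0.648, -0.196]]
round mask [0.46674528 0.16138861 0.011     ] [0.46344989 0.16222177 0.011     ] [7.22757086e-02 3.05507393e-02 1.11022302e-16]
```

View pics/top3.png

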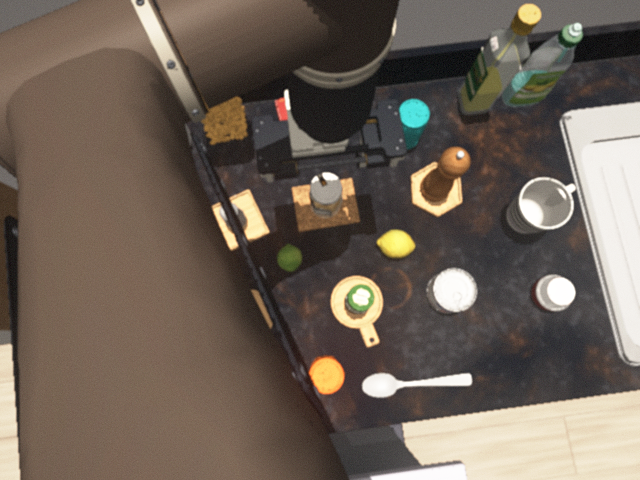

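```bash
python3 -m crank '[{"dx":0,"dy":1,"dz":0,"wx":0,"wy":0,"wz":0},{"dx":0,"dy":4,"dz":0,"wx":0,"wy":0,"wz":0},{"dx":0,"dy":8,"dz":0,"wx":0,"wy":0,"wz":0},{"dx":0.1,"dy":12,"dz":0,"wx":0,"wy":0,"wz":0},{"dx":0.1,"dy":16,"dz":0,"wx":0,"wy":0,"wz":0},{"dx":0.1,"dy":19.5,"dz":0,"wx":0,"wy":0,"wz":0},{"dx":0.1,"dy":21.2,"dz":0,"wx":0,"wy":0,"wz":0},{"dx":0.1,"dy":21.5,"dz":0,"wx":0,"wy":0,"wz":0},{"dx":0.1,"dy":21.5,"dz":0,"wx":0,"wy":0,"wz":0},{"dx":0.1,"dy":21.5,"dz":1,"wx":0,"wy":0,"wz":0}]'
python3 -m crank '[{"dx":0,"dy":0,"dz":1,"wx":0,"wy":0,"wz":0},{"dx":0,"dy":0,"dz":2.5,"wx":0,"wy":0,"wz":0},{"dx":0,"dy":0,"dz":4,"wx":0,"wy":0,"wz":0},{"dx":0,"dy":0,"dz":5.5,"wx":0,"wy":0,"wz":0},{"dx":0,"dy":0,"dz":6.8,"wx":0,"wy":0,"wz":0},{"dx":0,"dy":0,"dz":7.5,"wx":0,"wy":0,"wz":0},{"dx":0,"dy":0,"dz":7.8,"wx":0,"wy":0,"wz":0},{"dx":0,"dy":0,"dz":7.8,"wx":0,"wy":0,"wz":0},{"dx":0,"dy":0,"dz":7.8,"wx":0,"wy":0,"wz":0},{"dx":0,"dy":0,"dz":7.8,"wx":0,"wy":0,"wz":0}]'
python3 - <<'E'
from m import *
import cv2
f=arm.grab_frame('side')[:,:,::-1]
print(np.round([r['centre'] for r in arm.mark_of('side','pepper_mill')],3))
cv2.imwrite('pics/s4.png',cv2.resize(f[150:350,330:530],(600,600)))
E
```

```text
t: 36.55
eef_pos: [0.6494, -0.1954, 0.2031]
ee_rot: [3.141, -0.002, 0.001]
force: [-0.5, 0.1, -0.2]
width: 0.087
gripper_force: 0.0
t: 37.8
eef_pos: [0.6489, -0.1963, 0.1251]
ee_rot: [3.142, -0.001, 0.0]
force: [0.5, 0.1, -0.5]
width: 0.0869
gripper_force: 0.0
[[ 0.649 -0.193  0.007]]
```

View pics/s4.png

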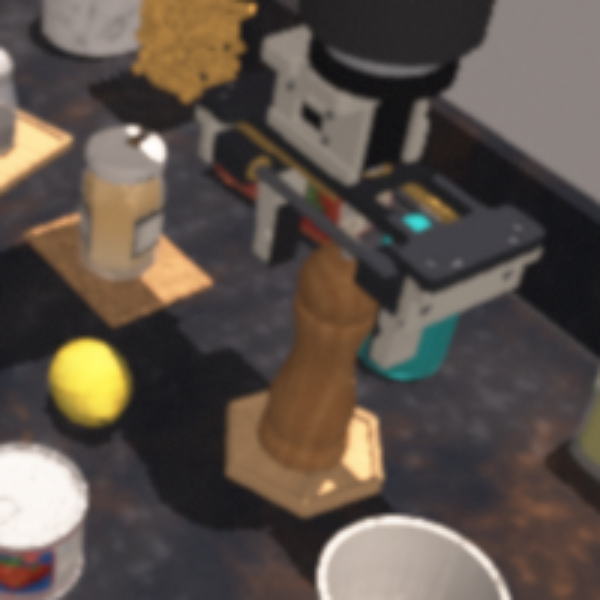

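```bash
python3 -m crank '[{"dx":0,"dy":0,"dz":0,"wx":0,"wy":0,"wz":0},{"dx":0,"dy":0,"dz":0,"wx":0,"wy":0,"wz":0},{"dx":0,"dy":0,"dz":0,"wx":0,"wy":0,"wz":0},{"dx":0,"dy":0,"dz":0,"wx":0,"wy":0,"wz":0},{"dx":0,"dy":0,"dz":0,"wx":0,"wy":0,"wz":0},{"dx":0,"dy":0,"dz":0,"wx":0,"wy":0,"wz":0},{"dx":0,"dy":0,"dz":0,"wx":0,"wy":0,"wz":0},{"dx":0,"dy":0,"dz":0,"wx":0,"wy":0,"wz":0},{"dx":0,"dy":0,"dz":0,"wx":0,"wy":0,"wz":0},{"dx":0,"dy":0,"dz":-0.5,"wx":0,"wy":0,"wz":0}]' 3 25
python3 -m crank '[{"dx":0,"dy":0,"dz":-1,"wx":0,"wy":0,"wz":0},{"dx":0,"dy":0,"dz":-2.5,"wx":0,"wy":0,"wz":0},{"dx":0,"dy":0,"dz":-4,"wx":0,"wy":0,"wz":0},{"dx":0,"dy":0,"dz":-6,"wx":0,"wy":0,"wz":0},{"dx":0,"dy":0,"dz":-8,"wx":0,"wy":0,"wz":0},{"dx":0,"dy":0,"dz":-10,"wx":0,"wy":0,"wz":0},{"dx":0,"dy":0,"dz":-12,"wx":0,"wy":0,"wz":0},{"dx":0,"dy":0,"dz":-13.3,"wx":0,"wy":0,"wz":0},{"dx":0,"dy":0,"dz":-13.5,"wx":0,"wy":0,"wz":0},{"dx":0,"dy":0,"dz":-13.5,"wx":0,"wy":0,"wz":0}]'
```

```text
t: 39.15
eef_pos: [0.6481, -0.196, 0.1289]
ee_rot: [-3.141, 0.002, -0.0]
force: [-0.2, 0.3, -2.3]
width: 0.0471
gripper_force: 25.0
t: 40.4
eef_pos: [0.6484, -0.1961, 0.2641]
ee_rot: [-3.141, 0.001, -0.0]
force: [-0.5, -0.9, -3.8]
width: 0.0473
gripper_force: 25.0
```

```bash
python3 -m crank '[{"dx":-0.5,"dy":-1,"dz":0,"wx":0,"wy":0,"wz":0},{"dx":-1.5,"dy":-3,"dz":0,"wx":0,"wy":0,"wz":0},{"dx":-3,"dy":-6,"dz":0,"wx":0,"wy":0,"wz":0},{"dx":-4.5,"dy":-9,"dz":0,"wx":0,"wy":0,"wz":0},{"dx":-6,"dy":-12,"dz":0,"wx":0,"wy":0,"wz":0},{"dx":-7.5,"dy":-15,"dz":0,"wx":0,"wy":0,"wz":0},{"dx":-9,"dy":-18,"dz":0,"wx":0,"wy":0,"wz":0},{"dx":-10.5,"dy":-21,"dz":0,"wx":0,"wy":0,"wz":0},{"dx":-12,"dy":-24,"dz":0,"wx":0,"wy":0,"wz":0},{"dx":-13.5,"dy":-27,"dz":0,"wx":0,"wy":0,"wz":0}]'
python3 -m crank '[{"dx":-1.5,"dy":-3,"dz":0,"wx":0,"wy":0,"wz":0},{"dx":-3,"dy":-6,"dz":0,"wx":0,"wy":0,"wz":0},{"dx":-4.5,"dy":-9,"dz":0,"wx":0,"wy":0,"wz":0},{"dx":-5.5,"dy":-10.7,"dz":0,"wx":0,"wy":0,"wz":0},{"dx":-5.9,"dy":-11.4,"dz":0,"wx":0,"wy":0,"wz":0},{"dx":-5.9,"dy":-11.4,"dz":0,"wx":0,"wy":0,"wz":0},{"dx":-5.9,"dy":-11.4,"dz":1.5,"wx":0,"wy":0,"wz":0},{"dx":-5.9,"dy":-11.4,"dz":4,"wx":0,"wy":0,"wz":0},{"dx":-5.9,"dy":-11.4,"dz":6.5,"wx":0,"wy":0,"wz":0},{"dx":-5.9,"dy":-11.4,"dz":8,"wx":0,"wy":0,"wz":0}]'
python3 - <<'E'
from m import *
import cv2
f=arm.grab_frame('side')[:,:,::-1]
cv2.imwrite('pics/s5.png',cv2.resize(f[70:270,150:350],(600,600)))
E
```

```text
t: 41.65
eef_pos: [0.5119, 0.0753, 0.2645]
ee_rot: [-3.141, -0.0, 0.001]
force: [0.3, 1.0, -2.0]
width: 0.0474
gripper_force: 25.0
t: 42.9
eef_pos: [0.4541, 0.1864, 0.1824]
ee_rot: [3.14, 0.002, -0.001]
force: [0.9, 0.3, -2.1]
width: 0.0473
gripper_force: 25.0
```

View pics/s5.png

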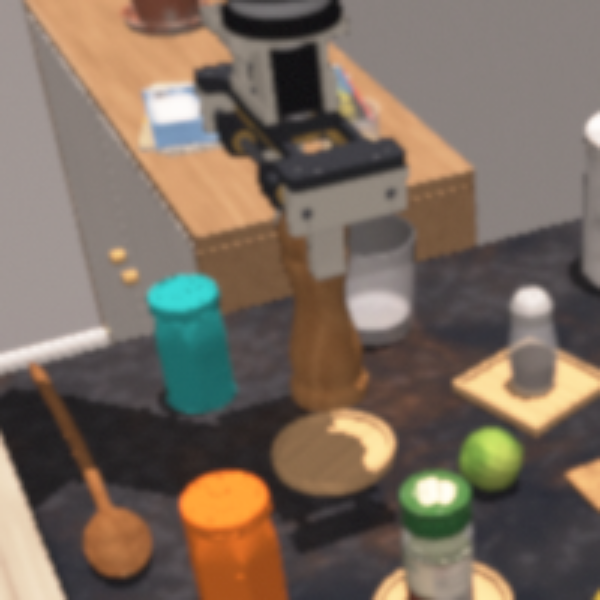

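```bash
python3 -m crank '[{"dx":0,"dy":0,"dz":1,"wx":0,"wy":0,"wz":0},{"dx":0,"dy":0,"dz":2.2,"wx":0,"wy":0,"wz":0},{"dx":0,"dy":0,"dz":3.4,"wx":0,"wy":0,"wz":0},{"dx":0,"dy":0,"dz":4.4,"wx":0,"wy":0,"wz":0},{"dx":0,"dy":0,"dz":5.1,"wx":0,"wy":0,"wz":0},{"dx":0,"dy":0,"dz":5.5,"wx":0,"wy":0,"wz":0},{"dx":0,"dy":0,"dz":5.8,"wx":0,"wy":0,"wz":0},{"dx":0,"dy":0,"dz":5.9,"wx":0,"wy":0,"wz":0},{"dx":0,"dy":0,"dz":5.9,"wx":0,"wy":0,"wz":0},{"dx":0,"dy":0,"dz":5.9,"wx":0,"wy":0,"wz":0}]'
python3 - <<'E'
from m import *
import cv2
f=arm.grab_frame('side')[:,:,::-1]
cv2.imwrite('pics/s6.png',cv2.resize(f[130:250,200:320],(600,600)))
print(np.round([r['centre'] for r in arm.mark_of('side','pepper_mill')],3),arm.get_state()['moment'],arm.get_state()['force'])
E
```

```text
t: 44.2
eef_pos: [0.4548, 0.1878, 0.1258]
ee_rot: [-3.141, -0.0, 0.0]
force: [-0.8, -0.7, -2.6]
width: 0.0471
gripper_force: 25.0
[[0.457 0.19  0.007]] [-0.03100409 -0.01477813  0.00724275] [ 0.19837176  0.46014089 -2.06880983]
```

View pics/s6.png

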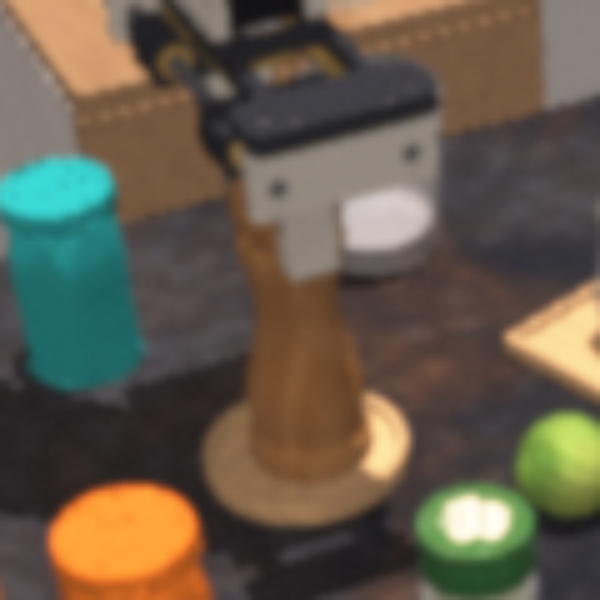

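```bash
python3 -m crank '[{"dx":0,"dy":0,"dz":0.05,"wx":0,"wy":0,"wz":0},{"dx":0,"dy":0,"dz":0.1,"wx":0,"wy":0,"wz":0},{"dx":0,"dy":0,"dz":0.1,"wx":0,"wy":0,"wz":0},{"dx":0,"dy":0,"dz":0.1,"wx":0,"wy":0,"wz":0},{"dx":0,"dy":0,"dz":0.1,"wx":0,"wy":0,"wz":0},{"dx":0,"dy":0,"dz":0.1,"wx":0,"wy":0,"wz":0},{"dx":0,"dy":0,"dz":0.1,"wx":0,"wy":0,"wz":0},{"dx":0,"dy":0,"dz":0.1,"wx":0,"wy":0,"wz":0},{"dx":0,"dy":0,"dz":0.1,"wx":0,"wy":0,"wz":0},{"dx":0,"dy":0,"dz":0.1,"wx":0,"wy":0,"wz":0}]'
python3 -m crank '[{"dx":0,"dy":0,"dz":0,"wx":0,"wy":0,"wz":0},{"dx":0,"dy":0,"dz":0,"wx":0,"wy":0,"wz":0},{"dx":0,"dy":0,"dz":0,"wx":0,"wy":0,"wz":0},{"dx":0,"dy":0,"dz":0,"wx":0,"wy":0,"wz":0},{"dx":0,"dy":0,"dz":0,"wx":0,"wy":0,"wz":0},{"dx":0,"dy":0,"dz":-1,"wx":0,"wy":0,"wz":0},{"dx":0,"dy":0,"dz":-3.5,"wx":0,"wy":0,"wz":0},{"dx":0,"dy":0,"dz":-6.5,"wx":0,"wy":0,"wz":0},{"dx":0,"dy":0,"dz":-9,"wx":0,"wy":0,"wz":0},{"dx":0,"dy":0,"dz":-10,"wx":0,"wy":0,"wz":0}]' 8.7
```

```text
t: 45.55
eef_pos: [0.4547, 0.1877, 0.1246]
ee_rot: [-3.142, -0.0, 0.0]
force: [0.0, -0.1, -0.2]
width: 0.0475
gripper_force: 25.0
t: 46.8
eef_pos: [0.4553, 0.1882, 0.2266]
ee_rot: [-3.14, -0.002, 0.0]
force: [0.1, -0.2, -0.8]
width: 0.0871
gripper_force: 0.0
```

```bash
python3 -m crank '[{"dx":1,"dy":0.9,"dz":0,"wx":0,"wy":0,"wz":0},{"dx":3.5,"dy":3,"dz":0,"wx":0,"wy":0,"wz":0},{"dx":7,"dy":6.1,"dz":0,"wx":0,"wy":0,"wz":0},{"dx":10.5,"dy":9.2,"dz":0,"wx":0,"wy":0,"wz":0},{"dx":14,"dy":12.2,"dz":0,"wx":0,"wy":0,"wz":0},{"dx":17,"dy":14.9,"dz":0,"wx":0,"wy":0,"wz":0},{"dx":19,"dy":16.6,"dz":0,"wx":0,"wy":0,"wz":0},{"dx":19.4,"dy":16.95,"dz":0.5,"wx":0,"wy":0,"wz":0},{"dx":19.4,"dy":16.95,"dz":3,"wx":0,"wy":0,"wz":0},{"dx":19.4,"dy":16.95,"dz":6.5,"wx":0,"wy":0,"wz":0}]'
python3 -m crank '[{"dx":0,"dy":0,"dz":2.5,"wx":0,"wy":0,"wz":0},{"dx":0,"dy":0,"dz":4.5,"wx":0,"wy":0,"wz":0},{"dx":0,"dy":0,"dz":6.5,"wx":0,"wy":0,"wz":0},{"dx":0,"dy":0,"dz":8.5,"wx":0,"wy":0,"wz":0},{"dx":0,"dy":0,"dz":9.8,"wx":0,"wy":0,"wz":0},{"dx":0,"dy":0,"dz":10.3,"wx":0,"wy":0,"wz":0},{"dx":0,"dy":0,"dz":10.3,"wx":0,"wy":0,"wz":0},{"dx":0,"dy":0,"dz":10.3,"wx":0,"wy":0,"wz":0},{"dx":0,"dy":0,"dz":10.3,"wx":0,"wy":0,"wz":0},{"dx":0,"dy":0,"dz":10.3,"wx":0,"wy":0,"wz":0}]'
python3 -m crank '[{"dx":0,"dy":0,"dz":0,"wx":0,"wy":0,"wz":0},{"dx":0,"dy":0,"dz":0,"wx":0,"wy":0,"wz":0},{"dx":0,"dy":0,"dz":0,"wx":0,"wy":0,"wz":0},{"dx":0,"dy":0,"dz":0,"wx":0,"wy":0,"wz":0},{"dx":0,"dy":0,"dz":0,"wx":0,"wy":0,"wz":0},{"dx":0,"dy":0,"dz":0,"wx":0,"wy":0,"wz":0},{"dx":0,"dy":0,"dz":0,"wx":0,"wy":0,"wz":0},{"dx":0,"dy":0,"dz":0,"wx":0,"wy":0,"wz":0},{"dx":0,"dy":0,"dz":0,"wx":0,"wy":0,"wz":0},{"dx":0,"dy":0,"dz":0,"wx":0,"wy":0,"wz":0}]' 3 30
python3 - <<'E'
from m import *
f=arm.grab_frame('top')
K=arm.calibration('top');T=K['world_from_camera']
print([np.round(r['centre'],3) for r in arm.mark_of('top','stand_hex')])
m=arm.masks_of('top','stand_hex')[0]['pixels']
v,u=np.nonzero(m)
d=np.c_[(u-K['cx'])/K['fx'],(v-K['cy'])/K['fy'],np.ones(len(u))]@T[:3,:3].T
p=T[:3,3]+d*((.011-T[2,3])/d[:,2])[:,None]
print('hex mask',p.mean(0),(p.max(0)+p.min(0))/2,p.max(0)-p.min(0))
E
```

```text
t: 48.05
eef_pos: [0.6486, 0.018, 0.1585]
ee_rot: [-3.141, -0.0, -0.0]
force: [0.7, -0.3, 0.2]
width: 0.0869
gripper_force: 0.0
t: 49.3
eef_pos: [0.6489, 0.0183, 0.057]
ee_rot: [-3.141, -0.001, 0.0]
force: [0.7, 1.0, 0.5]
width: 0.0869
gripper_force: 0.0
t: 50.55
eef_pos: [0.6487, 0.0183, 0.0566]
ee_rot: [-3.141, -0.0, 0.0]
force: [1.1, 1.9, 0.3]
width: 0.0576
gripper_force: 29.0
[array([ 0.645, -0.199,  0.   ])]
hex mask [ 0.64634688 -0.19850461  0.011     ] [ 0.64585851 -0.19936934  0.011     ] [0.1075827  0.10132768 0.        ]
```

```bash
python3 -m crank '[{"dx":0,"dy":0,"dz":-1,"wx":0,"wy":0,"wz":0},{"dx":0,"dy":0,"dz":-3.5,"wx":0,"wy":0,"wz":0},{"dx":0,"dy":0,"dz":-6.5,"wx":0,"wy":0,"wz":0},{"dx":0,"dy":1.2,"dz":-8,"wx":0,"wy":0,"wz":0},{"dx":-0.1,"dy":4,"dz":-8.5,"wx":0,"wy":0,"wz":0},{"dx":-0.1,"dy":8,"dz":-8.5,"wx":0,"wy":0,"wz":0},{"dx":-0.1,"dy":12,"dz":-8.5,"wx":0,"wy":0,"wz":0},{"dx":-0.2,"dy":16,"dz":-8.5,"wx":0,"wy":0,"wz":0},{"dx":-0.2,"dy":19.5,"dz":-8.5,"wx":0,"wy":0,"wz":0},{"dx":-0.2,"dy":21.3,"dz":-8.5,"wx":0,"wy":0,"wz":0}]'
python3 -m crank '[{"dx":0,"dy":0.4,"dz":0,"wx":0,"wy":0,"wz":0},{"dx":0,"dy":0.45,"dz":1,"wx":0,"wy":0,"wz":0},{"dx":0,"dy":0.45,"dz":3,"wx":0,"wy":0,"wz":0},{"dx":0,"dy":0.45,"dz":5,"wx":0,"wy":0,"wz":0},{"dx":0,"dy":0.45,"dz":7,"wx":0,"wy":0,"wz":0},{"dx":0,"dy":0.45,"dz":8,"wx":0,"wy":0,"wz":0},{"dx":0,"dy":0.45,"dz":8.4,"wx":0,"wy":0,"wz":0},{"dx":0,"dy":0.45,"dz":8.4,"wx":0,"wy":0,"wz":0},{"dx":0,"dy":0.45,"dz":8.4,"wx":0,"wy":0,"wz":0},{"dx":0,"dy":0.45,"dz":8.4,"wx":0,"wy":0,"wz":0}]'
python3 -m crank '[{"dx":0,"dy":0,"dz":0,"wx":0,"wy":0,"wz":0},{"dx":0,"dy":0,"dz":0,"wx":0,"wy":0,"wz":0},{"dx":0,"dy":0,"dz":0,"wx":0,"wy":0,"wz":0},{"dx":0,"dy":0,"dz":0,"wx":0,"wy":0,"wz":0},{"dx":0,"dy":0,"dz":0,"wx":0,"wy":0,"wz":0},{"dx":0,"dy":0,"dz":-2,"wx":0,"wy":0,"wz":0},{"dx":0,"dy":0,"dz":-5.5,"wx":0,"wy":0,"wz":0},{"dx":0,"dy":0,"dz":-9.5,"wx":0,"wy":0,"wz":0},{"dx":0,"dy":0,"dz":-13.5,"wx":0,"wy":0,"wz":0},{"dx":0,"dy":0,"dz":-15.5,"wx":0,"wy":0,"wz":0}]' 8.7
python3 - <<'E'
from m import *
import cv2
measure(['pepper_mill','honey_jar','stand_hex','salt_shaker','spice_jar','stand_round','stand_square','stand_paddle','tin'],1,dict(pepper_mill=(.455,.188),stand_round=(.454,.189),honey_jar=(.648,-.199),stand_hex=(.648,-.199),spice_jar=(.451,-.012),stand_paddle=(.451,-.012),stand_square=(.636,.194),salt_shaker=(.636,.194),tin=(.448,-.184)))
for c in ('top','side'): cv2.imwrite(f'pics/{c}7.png',arm.grab_frame(c)[:,:,::-1])
E
```

```text
t: 51.95
eef_pos: [0.6455, -0.1971, 0.1409]
ee_rot: [-3.141, 0.002, -0.002]
force: [-0.6, 2.0, -3.5]
width: 0.0575
gripper_force: 29.0
t: 53.2
eef_pos: [0.6471, -0.1993, 0.0583]
ee_rot: [3.141, -0.001, -0.0]
force: [0.5, -0.6, -4.7]
width: 0.0575
gripper_force: 29.0
t: 54.45
eef_pos: [0.6476, -0.1994, 0.2155]
ee_rot: [3.141, -0.004, 0.0]
force: [0.2, 0.4, -0.7]
width: 0.087
gripper_force: 0.0
pepper_mill [0.456  0.1885 0.0062] [[0.455, 0.186], [0.457, 0.191]]
honey_jar [ 6.515e-01 -2.009e-01 -1.000e-04] [[0.652, -0.201]]
stand_hex [ 0.6519 -0.1998 -0.0036] [[0.652, -0.2]]
salt_shaker [0.6375 0.1937 0.0051] [[0.638, 0.194]]
spice_jar [ 0.4514 -0.0111  0.0075] [[0.451, -0.011], [0.452, -0.011]]
stand_round [0.455  0.1859 0.0005] [[0.457, 0.188], [0.453, 0.184]]
stand_square [0.6364 0.1942 0.0012] [[0.635, 0.192], [0.638, 0.196]]
stand_paddle [ 0.4512 -0.0118  0.0008] [[0.452, -0.011], [0.451, -0.013]]
tin [ 0.4463 -0.1851  0.0009] [[0.446, -0.185]]
```

View pics/side7.png

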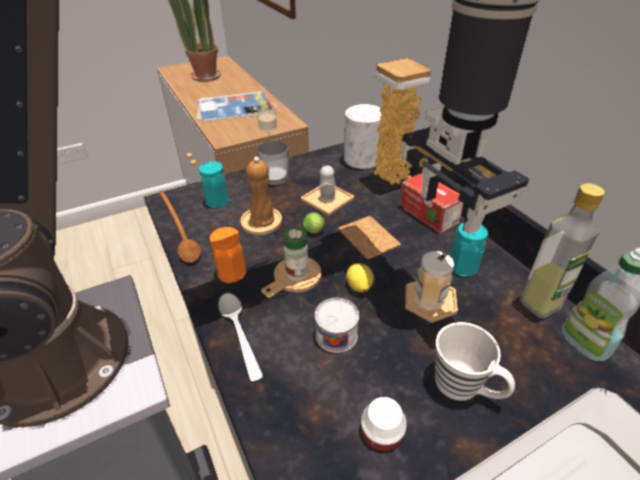

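View pics/top7.png

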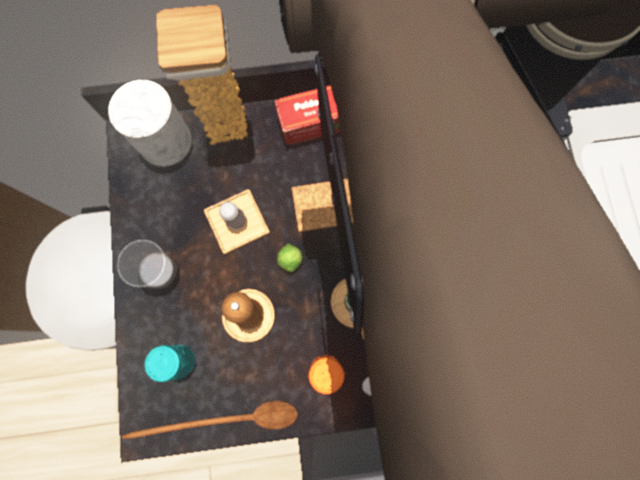

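The side view shows the mill upright on the round stand (261,215), salt on the square (327,192), spice on the paddle (297,268) and honey on the hex (433,295). The mat is empty and the tin is unmoved, and all four measured positions lie within about 3 mm of the stand centres.

```bash
python3 -c "
from station import arm
print(arm.job_done())"
```

```text
the job is handed in; nothing more can be done
None
```

The job is handed in at about 55 s: all four items stand upright on their own stands, within about 3 mm of centre by camera, nothing was knocked over and the tin was left where it was.

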